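Close a plaster press mould and lock it with its locating pin

TASK

Close up the press mould: lay the loose plaster cover squarely on the fixed lower half so that its edges and pin hole line up with those below, and let go of it - set it down, do not drop it, plaster chips. Then take the locating pin (the short stout one with the wide steel collar) from the wooden rack and push it down through the cover's hole into the lower half until its collar rests on the cover. Leave it there and leave the other tools and pots where they are.

Things in the scene. Friction and masses are not known exactly. Their poses are not given: they have to be found in the camera images.
- base: lower half of the press mould: off-white plaster block 170 (x) x 110 (y) x 40 (z) mm fixed mid-bench, with a rectangular cavity (90 x 70 mm, 12 mm deep) open at the top, centred 20 mm to -x of the middle. Origin at the centre of its underside; x along its length towards the pin-hole end, z up.
- base_hole (a point): centre of the mouth of the lower half's pin hole, on its top face 40 mm above the bench, on the block's long centre line 63 mm to +x of its middle (22 mm from the end). The hole is vertical, 14 mm in diameter, blind, 34 mm deep. Axes parallel to the base's.
- cover_grip (a point): centre of the wooden grip bar (50 x, 24 y, 44 z mm) standing on the middle of the loose mould cover, an off-white plaster slab 170 (x) x 110 (y) x 20 (z) mm, about 0.5 kg, lying flat on the bench to the left or right of the lower half. The point is 42 mm above the slab's underside, 22 mm above its top, over its middle and near its centre of mass. x towards the slab's hole end, z up.
- cover_hole (a point): centre of the mouth of the cover's pin hole on its top face, on the slab's long centre line 63 mm to +x of its middle; 14 mm in diameter, straight through the 20 mm slab. Axes as the cover's.
- pin_grip (a point): middle of the locating pin's handle, on the axis, 29 mm above the collar's underside, 75 mm above the tip. Upright pin, about 70 g: round wooden handle 22 mm in diameter, 46 mm high; steel collar 30 mm across, 6 mm thick; steel shank 10 mm across, 46 mm long, its last 12 mm tapering to 4 mm. It starts in one of the rack's holes, collar on the rack's top. z up.
- pin_tip (a point): lower end of the locating pin's shank, on its axis, 46 mm below the underside of the collar. When the pin is fully home the tip is 26 mm below the mouth of the lower half's hole. z up along the pin.
- rack: pale wooden tool rack fixed to the bench on the side opposite to the cover: a block 60 (x) x 180 (y) x 52 (z) mm with three vertical 14 mm holes in a row, at y = -60, 0 and +60 mm from its middle. Origin at the centre of its underside.
- needle_tool: bystander in a rack hole: slim round wooden handle without collar, 18 mm in diameter, standing 70 mm above the rack. Origin at its lower end, inside the hole, 8 mm above the bench.
- loop_tool: bystander in a rack hole: slim wooden stem, 18 mm in diameter and 30 mm high above the rack, with a thin steel wire loop on top (overall 70 mm above the rack). Origin at its lower end, inside the hole.
- bowl_a: bystander: grey turned bowl standing upside down beyond the mould, 108 mm across, 62 mm high. Origin at the centre of its underside.
- bowl_b: bystander: off-white turned bowl standing upside down beyond the mould, 92 mm across, 53 mm high. Origin at the centre of its underside.
- rib: bystander: flat dark wooden rib 40 x 90 x 8 mm lying between the robot and the mould. Origin at the centre of its underside.
- stamp: bystander: pale wooden stamp block 40 x 40 x 35 mm on the near left of the bench. Origin at the centre of its underside.
Things that resemble listed ones, but are neither listed nor needed, are in the scene too. Leave any orange or purple look-alike of the base alone.

How it is judged (in metres and radians):
On the way, in this order (a step that is already met when the one before it is completed fails the run):
1. the cover lies squarely on the lower half, released, holes in line, with the pin not yet in (horizontal distance between cover_hole and base_hole below 0.006 m and angle between the x axis of cover_grip and the x axis of base_hole, either way round below 0.1 rad and z of cover_hole in the frame of base_hole between 0.017 and 0.0225 m and angle between cover_grip's own z axis and vertical below 0.04 rad and contact force between the fingers and cover below 0.1 N and horizontal distance between pin_tip and base_hole above 0.03 m), for 0.2 s.
2. the pin is pushed through the cover's hole into the lower half, collar down on the cover (horizontal distance between each of cover_hole, pin_tip and base_hole below 0.006 m and angle between the x axis of cover_grip and the x axis of base_hole, either way round below 0.1 rad and z of cover_hole in the frame of base_hole between 0.017 and 0.0225 m and angle between cover_grip's own z axis and vertical below 0.04 rad and z of pin_tip in the frame of base_hole below -0.0225 m and angle between pin_tip's own z axis and vertical below 0.09 rad), for 0.2 s.
At the end, for the whole second after the job is handed in: Cover flat on the lower half (top 17-22.5 mm above it), long axes within 0.1 rad, holes within 6 mm; pin upright (0.09 rad) through both, tip at least 22.5 mm below the lower hole's mouth (26 = home), within 6 mm of its axis; both released, at rest (all of step 2 and contact force between the fingers and cover below 0.1 N and contact force between the fingers and pin below 0.1 N and linear speed of each of cover, pin below 0.01 m/s); the robot touches nothing.
It fails at once if the cover is dropped (falls free faster than 0.5 m/s, about 13 mm) (contact force between the fingers and cover below 0.1 N and linear speed of cover above 0.5 m/s).
It fails at once if one of the other tools, pots or the rib or stamp is moved more than 40 mm (distance of any of needle_tool, loop_tool, bowl_a, bowl_b, rib, stamp from where it was at the start of the episode above 0.04 m).
It also fails if it takes over 61 s, if anything falls off the work surface, if the arm or the gripper's body presses on something with over 40 N, if the wrist force passes 120 N, or if a joint passes its speed limit or range.

ROBOT

A 6-joint arm with a two-finger parallel gripper is mounted at the origin on the work surface. World frame = base frame: x ahead of the robot, y to its left, z up, the work surface at z = 0. Lengths are in mm, angles in degrees, forces in N, time in s.
With the tool pointing down it reaches from about 275 to 875 mm from the base axis. Payload 12.5 kg.
Tool frame: the origin (TCP) lies at the very end of the fingers, on their centre line; the grasp point (between the pads) lies bot.grip_depth behind it (bot.grip_depth is the distance from the TCP to the grasp point, in mm); z points along the fingers, y is the line along which they close (so a half turn about z gives the same grasp; the last joint's range is limited). The gripper opens to 85 mm and grips with 20 to 120 N. Pads are 22 mm wide; open, the fingers measure 114 mm over their backs; the gripper's body (76 mm by 85 mm) begins 54 mm behind the grasp point. The pads swing forward as they close: fully open they stand 13 mm farther back than shut.
Start: joints at [-79.676, 20.094, 94.641, -0, 65.266, -4.847], TCP at [143.964, -530.81, 231.29] pointing down, gripper open.
Joint ranges: [-157.81, 157.81], [-45, 120.19], [0.68, 151.7], [-89.99, 269.99], [4.06, 180], [-164.3, 164.3]. Speed limits (degrees/s): [127.2, 127.2, 159.86, 180, 180, 180].

INTERFACE

Orientations are given as a 3x3 rotation matrix whose columns are the frame's x, y, z axes.
In Python, from bench import bot gives the robot as it stands.
- The arm moves only by the shell command python3 -m pendant 'ROWS' [FORCE]. ROWS is JSON, a list of rows, each a list of 7 numbers: the shift along the tool's x, y, z in mm, then the turn, a rotation vector about the tool's x, y, z in degrees, then the closure, from 0 (fully open) to 1 (shut). A call has 1 to 20 rows; each row is the pose to reach, as a shift and turn from the pose commanded when the call began, along the tool's axes at that moment; what a row does not reach only later rows make up. A row lasts 1/8 s, in which the tool goes at most 62.5 mm and 10.7 degrees, less where a joint would pass 70% of its speed; a pose out of reach is approached as far as the arm can. A call with a gripper value outside its range is refused whole. The fingers move at their own pace and stop on an object; FORCE is the grip in N (left out, the last holds). Time passes only in rows, so rows that repeat a pose let the fingers close. It gives the time, the measured TCP pose, the force, the opening and the grip force at its end, in the units of the state.
- bot.sense(): the state, without advancing time (a new reading comes with each control period).
- bot.camera(name): name is "scene" or "top"; returns a dict with "image" (400x640x3 uint8, red, green, blue), "intrinsics" (3x3 intrinsics, pixels), "cam_to_world" (4x4, takes a point from camera to world coordinates). Camera axes: x right, y down, z forward; pixel columns grow to the right and rows downward; lengths in mm; the calibration is good to about 2 mm. A picture is of the moment at which its call begins. There is no depth.
- bot.close_job(): hands the job in; it is judged then, once.
The state is a dict: "t": time; "q": joint angles; "qd": joint speeds; "tau": joint torques, N m; "position": TCP position; "ee_rot": TCP orientation; "force": force on the tool from outside, world axes, zero at the start; "wrist_torque": the same for the moment, N m; "finger_gap": opening from 0.0 (shut) to 1.0 (fully open); "gripper_force": force on a finger pad.
Only numpy, scipy, OpenCV 4.12 (cv2) and the standard library are available. Lean on these libraries where they do the work, as an engineer would, in place of code of your own. Each camera call takes 0.05 s, during which the arm holds its last target. There are 200 camera calls.

## Working session

There is one attempt and no reset: what is moved stays moved. The work goes in short steps, Python scripts to look and compute and a shell command to move; the robot and the scene stay as the last step left them, time stands still between calls to the robot, and variables do not carry over. Pictures are saved under pics/ and viewed, at most 10 in all, crops included, and the job is handed in when it is done.

```bash
mkdir -p pics; python3 - <<'E'
from bench import bot
import cv2,numpy as np
for n in("top","scene"):
    c=bot.camera(n); cv2.imwrite(f"pics/{n}0.png",c["image"][:,:,::-1]); np.savez(f"{n}.npz",K=c["intrinsics"],T=c["cam_to_world"],im=c["image"])
    print(n,c["intrinsics"].round(1).tolist(),c["cam_to_world"].round(3).tolist())
s=bot.sense();print(s["position"],s["ee_rot"],bot.grip_depth,s["t"])
E
```

```text
top [[413.9, 0.0, 313.7], [0.0, 413.9, 203.2], [0.0, 0.0, 1.0]] [[-0.064, -0.977, 0.202, 256.075], [-0.998, 0.063, -0.012, -37.145], [-0.001, -0.202, -0.979, 1214.266], [0.0, 0.0, 0.0, 1.0]]
scene [[508.2, 0.0, 319.0], [0.0, 508.2, 209.9], [0.0, 0.0, 1.0]] [[-0.398, 0.734, -0.551, 1197.824], [0.918, 0.321, -0.234, 257.779], [0.006, -0.599, -0.801, 1073.524], [0.0, 0.0, 0.0, 1.0]]
[ 143.9112196  -530.53120912  230.81710935] [[ 9.65151254e-01  2.61692619e-01 -1.71446390e-04]
 [ 2.61692652e-01 -9.65150688e-01  1.05153955e-03]
 [ 1.09708537e-04 -1.05976098e-03 -9.99999432e-01]] 18.700000000000003 0.1
```

View pics/top0.png

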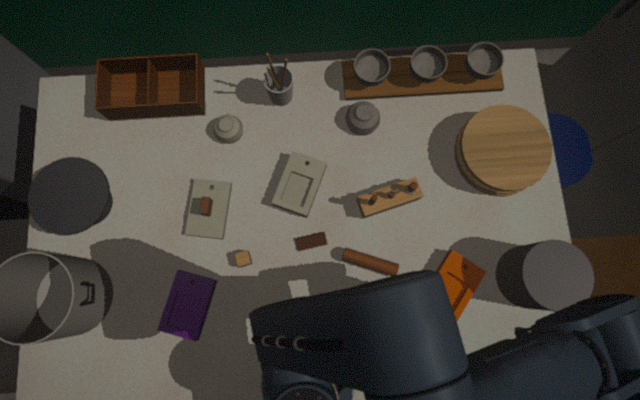

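View pics/scene0.png

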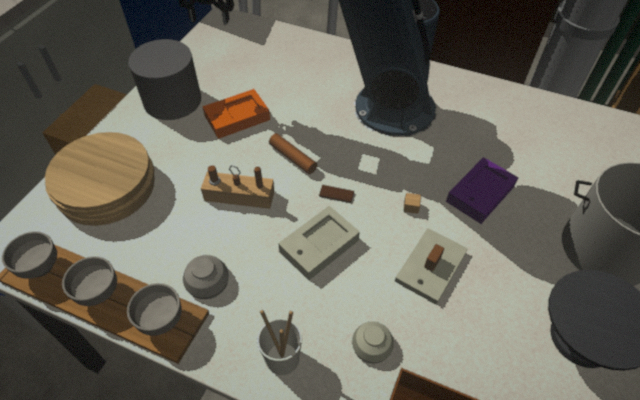

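The top view shows the cover at (208,208), the base at (300,183) and the rack at (390,196). In the scene view they are at (432,265), (320,242) and (237,187). I'll zoom in on both.

```bash
python3 - <<'E'
import cv2,numpy as np
a=np.load("top.npz")["im"][140:260,170:440,::-1]; b=np.load("scene.npz")["im"][150:310,190:480,::-1]
a=np.clip(a*1.6,0,255).astype(np.uint8);b=np.clip(b*1.3,0,255).astype(np.uint8)
cv2.imwrite("pics/c1.png",cv2.resize(a,None,fx=2.9,fy=2.9,interpolation=2)); cv2.imwrite("pics/c2.png",cv2.resize(b,None,fx=2.7,fy=2.7,interpolation=2))
E
```

```text
(no output)
```

View pics/c1.png

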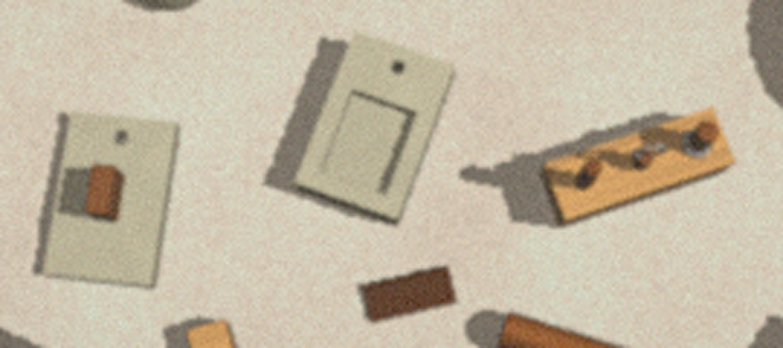

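View pics/c2.png

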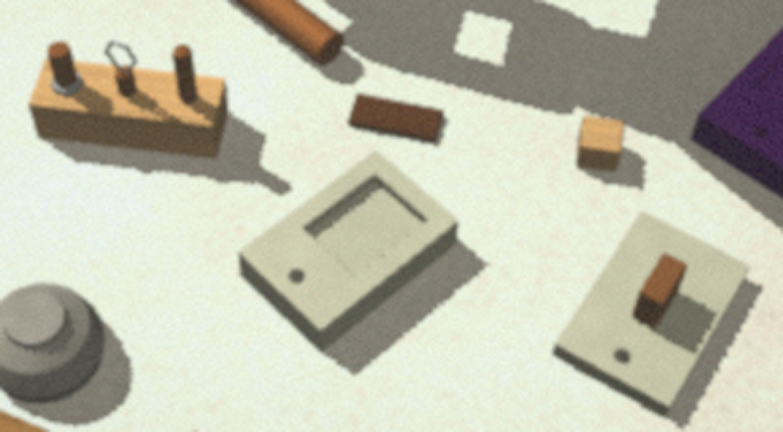

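The pin, with its collar, is in the rack hole farthest right (-y). Now I'll measure using masks and rays.

```bash
cat > h.py <<'E'
import cv2,numpy as np
def ray(d,p,z):
    p=np.atleast_2d(np.asarray(p,float)); r=np.c_[p,np.ones(len(p))]@np.linalg.inv(d["K"]).T@d["T"][:3,:3].T
    o=d["T"][:3,3]; return (o+r*((z-o[2])/r[:,2])[:,None])[:,:2]
def sub(d,box,f=4):
    x0,y0,x1,y1=box; im=cv2.GaussianBlur(d["im"][y0:y1,x0:x1],(0,0),.7)
    im=cv2.resize(im,None,fx=f,fy=f,interpolation=cv2.INTER_CUBIC); return im
def pix(c,box,f=4): return (np.asarray(c,float).reshape(-1,2)+.5)/f-.5+np.array(box[:2])
def big(m,n=1): return sorted(cv2.findContours(m,cv2.RETR_EXTERNAL,cv2.CHAIN_APPROX_NONE)[0],key=cv2.contourArea)[-n:]
def face(d,box,z):
    im=sub(d,box).astype(float); h,w=im.shape[:2]
    R,G,B=im[...,0],im[...,1],im[...,2]; s=im.sum(2)
    return im,R,G,B,s
E
python3 - <<'E'
from h import *
# colour samples
for n,pts in(("top",dict(base=(285,195),table=(260,210),cover=(200,225),shadow=(272,190),hole=(307,163),chole=(212,187))),("scene",dict(base=(302,240),side=(330,262),table=(380,210),cover=(425,270),shadow=(340,270),hole=(300,252),cs=(415,289)))):
    d=np.load(n+".npz")
    for k,(x,y) in pts.items(): print(n,k,d["im"][y-1:y+2,x-1:x+2].reshape(-1,3).mean(0).round())
E
```

```text
top base [116. 112.  94.]
top table [133. 129. 117.]
top cover [116. 111.  94.]
top shadow [79. 75. 67.]
top hole [56. 54. 45.]
top chole [75. 71. 63.]
scene base [160. 160. 136.]
scene side [79. 78. 68.]
scene table [180. 186. 170.]
scene cover [146. 145. 124.]
scene shadow [103. 100.  91.]
scene hole [75. 75. 65.]
scene cs [83. 83. 72.]
```

```bash
cat >> h.py <<'E'
BOX=dict(top=dict(base=(265,140,335,225),cover=(178,170,240,250)),scene=dict(base=(268,198,370,284),cover=(388,222,474,308)))
TH=dict(top=(96,125,.845),scene=(122,171,.895))
def rect(d,n,k,z,box=None,dbg=None):
    box=box or BOX[n][k]; im=sub(d,box); f=cv2.GaussianBlur(im,(0,0),3).astype(float); lo,hi,r=TH[n]
    m=((f[...,0]>lo)&(f[...,0]<hi)&(f[...,2]/f[...,0]<r)).astype(np.uint8)
    m=cv2.morphologyEx(m,cv2.MORPH_OPEN,np.ones((9,9)))
    c=cv2.convexHull(big(m)[0]); w=ray(d,pix(c,box),z).astype(np.float32)
    (cx,cy),(a,b),t=cv2.minAreaRect(w)
    if a<b: t+=90; a,b=b,a
    if dbg: cv2.drawContours(im,[c],-1,(255,0,0),1); cv2.imwrite(dbg,im[:,:,::-1])
    return np.array([cx,cy,a,b,(t+90)%180-90])
def dark(d,px,z,w=7,f=6):
    x,y=px; box=(x-w,y-w,x+w,y+w); g=255-sub(d,box,f)[...,1].astype(float); g-=np.median(g)+.35*(g.max()-np.median(g)); g[g<0]=0
    m=(g>0).astype(np.uint8); nl,lab=cv2.connectedComponents(m); q=np.unravel_index(g[20:-20,20:-20].argmax(),g[20:-20,20:-20].shape)
    g[lab!=lab[q[0]+20,q[1]+20]]=0; M=cv2.moments(g); return ray(d,pix([M["m10"]/M["m00"],M["m01"]/M["m00"]],box,f),z)[0]
E
python3 - <<'E'
from h import *
H=dict(top=dict(base=(307,163),cover=(212,187)),scene=dict(base=(300,252),cover=(420,281)))
for n in("top","scene"):
    d=np.load(n+".npz")
    for k,z in(("base",40),("cover",20)): print(n,k,rect(d,n,k,z,None,f"pics/d_{n}_{k}.png").round(1),dark(d,H[n][k],z).round(1))
# rack pin & grip bar by hand pixels from crops
t,s=np.load("top.npz"),np.load("scene.npz")
C=lambda p:(np.array(p)+.5)/2.9-.5+[170,140]
S=lambda p:(np.array(p)+.5)/2.7-.5+[190,150]
print("collar",ray(t,C((700,143)),55),ray(s,S((66,85)),55)); print("pintop",ray(t,C((708,131)),104),ray(s,S((59,49)),104))
print("needle",ray(t,C((577,180)),52),ray(s,S((189,98)),52)); print("loop",ray(t,C((640,160)),82),ray(s,S((124,69)),82))
print("rack corners",ray(t,C([(714,107),(736,160),(563,224),(545,170)]),52).round())
print("rack corners",ray(s,S([(49,60),(227,77),(219,127),(34,104)]),52).round())
print("bar top",ray(t,C([(93,166),(117,167),(122,176),(117,218),(84,216)]),64).round(), ray(s,S([(660,255),(685,263),(658,302),(637,296)]),64).round())
E
python3 -c "
import cv2,numpy as np
I=[cv2.resize(cv2.imread(f'pics/d_{n}_{k}.png'),(390,295)) for n in('top','scene') for k in('base','cover')]
cv2.imwrite('pics/dbg.png',np.vstack([np.hstack(I[:2]),np.hstack(I[2:])]))"
```

```text
top base [563.4 -14.8 168.3 118.  -23.4] [621.6 -38.9]
top cover [508.  258.7 173.2 116.7  -9. ] [571.7 248.7]
scene base [562.2 -11.8 171.5 111.5 -23.7] [620.  -37.3]
scene cover [507.  263.9 170.4 116.   -9.8] [569.8 250.2]
collar [[ 518.8084136  -333.65364846]] [[ 520.72253232 -327.63432956]]
pintop [[ 518.91400547 -330.03973002]] [[ 517.68391137 -327.97873257]]
needle [[ 489.86468056 -208.80696604]] [[ 485.38353979 -212.76775269]]
loop [[ 499.60157963 -266.96776031]] [[ 499.38211364 -271.87003464]]
rack corners [[ 555. -353.]
 [ 500. -368.]
 [ 447. -191.]
 [ 502. -178.]]
rack corners [[ 498. -361.]
 [ 447. -191.]
 [ 506. -170.]
 [ 552. -345.]]
bar top [[532. 266.]
 [529. 242.]
 [520. 238.]
 [479. 243.]
 [483. 275.]] [[486. 252.]
 [486. 275.]
 [534. 264.]
 [535. 246.]]
```

View pics/dbg.png

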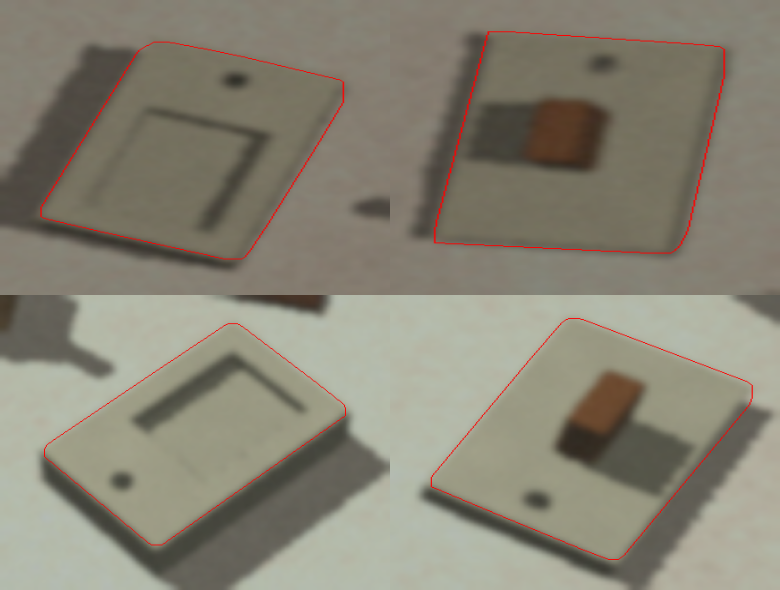

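Scene outlines are tight. The base centre is about (563,-13) with yaw -23.6° and its hole at (620.7,-38). The cover centre is about (508.5,260) with yaw -9.5°, and the pin is at about (518.5,-329). Next I'll move above the cover grip.

```bash
python3 -m pendant '[[558,-667,80,0,0,-155.3,0],[558,-667,80,0,0,-155.3,0],[558,-667,80,0,0,-155.3,0],[558,-667,80,0,0,-155.3,0],[558,-667,80,0,0,-155.3,0],[558,-667,80,0,0,-155.3,0],[558,-667,80,0,0,-155.3,0],[558,-667,80,0,0,-155.3,0],[558,-667,80,0,0,-155.3,0],[558,-667,80,0,0,-155.3,0],[558,-667,80,0,0,-155.3,0],[558,-667,80,0,0,-155.3,0],[558,-667,80,0,0,-155.3,0],[558,-667,80,0,0,-155.3,0],[558,-667,80,0,0,-155.3,0],[558,-667,80,0,0,-155.3,0],[558,-667,80,0,0,-155.3,0],[558,-667,80,0,0,-155.3,0],[558,-667,80,0,0,-155.3,0],[558,-667,80,0,0,-155.3,0]]' 60
cat > st.py <<'E'
import sys,numpy as np
from bench import bot
from scipy.spatial.transform import Rotation as Ro
# args: target x y z yaw(tool x) -> shift, turn in tool axes
s=bot.sense();R=s["ee_rot"];p=s["position"];a=[float(v) for v in sys.argv[1:]]
print("t",s["t"],"p",p.round(1),"yaw",np.degrees(np.arctan2(R[1,0],R[0,0])).round(2),"q",s["q"].round(1),"F",s["force"].round(1),"gap",round(float(s["finger_gap"]),3),"gf",s["gripper_force"])
if a:
    c,q=np.cos(np.radians(a[3])),np.sin(np.radians(a[3])); D=np.array([[c,q,0],[q,-c,0],[0,0,-1]])
    print("shift",(R.T@(np.array(a[:3])-p)).round(1),"turn",np.degrees(Ro.from_matrix(R.T@D).as_rotvec()).round(2))
E
python3 st.py 508.5 260 27 170.5
```

```text
t: 2.6
position: [508.0, 258.8, 151.4]
ee_rot: [[-0.986, 0.166, 0.0], [0.166, 0.986, 0.0], [-0.0, 0.0, -1.0]]
force: [-0.2, 1.2, -0.2]
finger_gap: 1.0
gripper_force: 0.0
t 2.6 p [508.  258.8 151.4] yaw 170.44 q [ 22.3  27.5  95.9   0.   56.6 -58.1] F [-0.2  1.2 -0.2] gap 1.0 gf 0.0
shift [ -0.3   1.2 124.4] turn [ 0.01  0.01 -0.06]
```

```bash
python3 -m pendant '[[0,1,50,0,0,0,0],[0,1,90,0,0,0,0],[0,1,110,0,0,0,0],[0,1,120,0,0,0,0],[0,1,122,0,0,0,0],[0,1,122,0,0,0,0.5],[0,1,122,0,0,0,1],[0,1,122,0,0,0,1],[0,1,122,0,0,0,1],[0,1,122,0,0,0,1],[0,1,122,0,0,0,1]]' 70; python3 st.py
```

```text
t: 3.98
position: [508.5, 260.1, 29.9]
ee_rot: [[-0.986, 0.166, 0.001], [0.166, 0.986, 0.0], [-0.001, 0.001, -1.0]]
force: [-0.5, -0.3, 6.1]
finger_gap: 0.272
gripper_force: 70.0
t 3.975 p [508.5 260.1  29.9] yaw 170.47 q [ 22.4  38.   99.   -0.   43.  -58.1] F [-0.5 -0.3  6.1] gap 0.272 gf 69.95736122131348
```

Gripped. I'll lift, carry it to above the base at a moderate height, and look.

```bash
python3 -m pendant '[[0,0,-20,0,0,0,1],[0,0,-60,0,0,0,1],[0,0,-80,0,0,0,1],[0,0,-80,0,0,0,1]]'; python3 st.py 563 -12.8 110 156.4
```

```text
t: 4.47
position: [508.7, 260.2, 111.2]
ee_rot: [[-0.986, 0.166, 0.003], [0.166, 0.986, 0.001], [-0.002, 0.002, -1.0]]
force: [0.3, 0.7, -4.4]
finger_gap: 0.269
gripper_force: 69.7
t 4.475 p [508.7 260.2 111.2] yaw 170.47 q [ 22.4  30.7  97.3   0.   51.8 -58.1] F [ 0.3  0.7 -4.4] gap 0.269 gf 69.69432950019836
shift [ -98.7 -260.3    1. ] turn [ 0.11  0.13 14.07]
```

```bash
python3 -m pendant '[[-15,-40,0,0,0,2,1],[-34,-90,0,0,0,5,1],[-53,-140,0,0,0,8,1],[-72,-190,0,0,0,11,1],[-88,-232,0,0,0,13,1],[-96,-253,0,0,0,14.1,1],[-98.7,-260.3,0,0,0,14.1,1],[-98.7,-260.3,0,0,0,14.1,1],[-98.7,-260.3,0,0,0,14.1,1]]'
python3 - <<'E'
from bench import bot
import cv2,numpy as np
I=[]
for n,(x0,y0,x1,y1) in dict(top=(240,120,360,240),scene=(240,170,400,290)).items():
    c=bot.camera(n); np.savez(f"{n}1.npz",K=c["intrinsics"],T=c["cam_to_world"],im=c["image"])
    I.append(cv2.resize(c["image"][y0:y1,x0:x1,::-1],None,fx=5/2 if 0 else 2.8,fy=2.8,interpolation=2))
cv2.imwrite("pics/carry.png",np.hstack(I))
E
python3 st.py
```

```text
t: 5.6
position: [562.1, -12.1, 109.0]
ee_rot: [[-0.917, 0.4, -0.001], [0.4, 0.917, 0.0], [0.001, -0.0, -1.0]]
force: [0.7, 0.1, -4.3]
finger_gap: 0.274
gripper_force: 70.4
t 5.7 p [562.2 -12.2 109.2] yaw 156.44 q [ -6.   30.1  98.6   0.   51.2 -72.4] F [ 0.6  0.4 -5.3] gap 0.267 gf 70.40263295173645
```

View pics/carry.png

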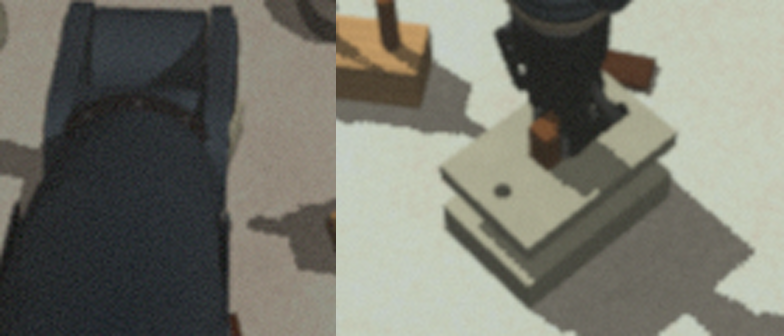

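Only the scene view helps: the cover hole is at about pixel (300,238), and the cover is parallel to the base. I'll compare with the base hole in the same camera.

```bash
python3 - <<'E'
from h import *
d=np.load("scene1.npz"); h=dark(d,(300,238),99.3); print("cover hole",h)
print(rect(d,"scene","cover",99.3,(272,190,370,265),"pics/d2.png").round(1))
E
python3 st.py 563 -12.8 110 156.4
```

```text
cover hole [619.09945255 -37.03469795]
[596.6 -25.5 108.3  98.7  65.9]
t 5.7 p [562.2 -12.2 109.2] yaw 156.44 q [ -6.   30.1  98.6   0.   51.2 -72.4] F [ 0.6  0.4 -5.3] gap 0.267 gf 70.40263295173645
shift [-1.  -0.2 -0.8] turn [-0.   -0.02  0.04]
```

```bash
python3 -m pendant '[[-1.4,0,8,0,0,0,1],[-1.4,0,18,0,0,0,1],[-1.4,0,26,0,0,0,1],[-1.4,0,32,0,0,0,1],[-1.4,0,35,0,0,0,1],[-1.4,0,37,0,0,0,1],[-1.4,0,37.5,0,0,0,1],[-1.4,0,37.5,0,0,0,1]]'; python3 st.py 563 -12.8 70 156.4
```

```text
t: 6.7
position: [563.7, -13.6, 71.9]
ee_rot: [[-0.916, 0.401, 0.0], [0.401, 0.916, -0.0], [-0.0, 0.0, -1.0]]
force: [-0.3, 1.0, -5.2]
finger_gap: 0.272
gripper_force: 70.4
t 6.7 p [563.7 -13.6  71.9] yaw 156.37 q [ -6.1  33.5  99.4   0.   47.  -72.5] F [-0.3  1.  -5.2] gap 0.272 gf 70.35937070846558
shift [1.  0.5 1.9] turn [ 0.01  0.01 -0.03]
```

```bash
python3 -m pendant '[[0,0,1,0,0,0,1],[0,0,2,0,0,0,1],[0,0,2.5,0,0,0,1],[0,0,2.5,0,0,0,1]]'; python3 - <<'E'
from bench import bot
from h import *
c=bot.camera("scene"); d=dict(K=c["intrinsics"],T=c["cam_to_world"],im=c["image"]); print(dark(d,(300,245),60))
cv2.imwrite("pics/placed.png",cv2.resize(c["image"][180:300,250:390,::-1],None,fx=4,fy=4,interpolation=2))
E
python3 st.py
```

```text
t: 7.2
position: [563.7, -13.6, 69.9]
ee_rot: [[-0.916, 0.401, 0.0], [0.401, 0.916, -0.0], [-0.0, 0.0, -1.0]]
force: [-3.9, 0.4, 4.7]
finger_gap: 0.275
gripper_force: 71.9
[620.63271507 -38.4951099 ]
t 7.25 p [563.7 -13.6  69.9] yaw 156.37 q [ -6.1  33.7  99.5  -0.   46.8 -72.5] F [-6.1 -0.1  6.1] gap 0.271 gf 71.86819553375244
```

View pics/placed.png

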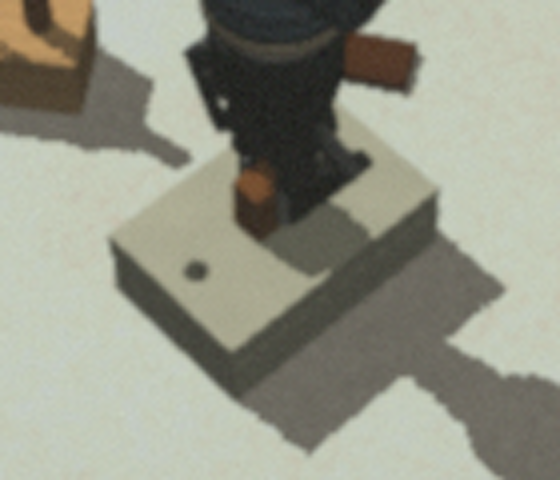

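The cover sits with its edges flush on the base, and the hole is within about 1.3 mm. Release and retreat upward, then head toward the pin.

```bash
python3 -m pendant '[[0,0,0,0,0,0,0.5],[0,0,0,0,0,0,0],[0,0,0,0,0,0,0],[0,0,0,0,0,0,0],[0,0,0,0,0,0,0],[0,0,-30,0,0,0,0],[0,0,-80,0,0,0,0],[0,0,-140,0,0,0,0],[0,0,-140,0,0,0,0]]'; python3 st.py 518.5 -329 170 163
```

```text
t: 8.38
position: [565.7, -13.8, 213.8]
ee_rot: [[-0.916, 0.401, 0.008], [0.401, 0.916, -0.001], [-0.008, 0.002, -1.0]]
force: [-0.4, -0.9, -1.2]
finger_gap: 1.002
gripper_force: 0.0
t 8.375 p [565.7 -13.8 213.8] yaw 156.38 q [ -6.1  22.6  93.7   0.   63.3 -72.5] F [-0.4 -0.9 -1.2] gap 1.002 gf 0.0
shift [ -82.7 -307.8   43.7] turn [ 0.12  0.46 -6.62]
```

```bash
python3 -m pendant '[[-82.7,-307.8,40,0,0.4,-50,0],[-82.7,-307.8,40,0,0.4,-50,0],[-82.7,-307.8,40,0,0.4,-50,0],[-82.7,-307.8,40,0,0.4,-50,0],[-82.7,-307.8,40,0,0.4,-50,0]]' >/dev/null; python3 st.py 518.5 -329 170 106.5;
```

```text
t 9.0 p [ 519.2 -305.3  171.4] yaw -153.29 q [ -34.8   29.3   89.6   -0.3   61.5 -151.4] F [ 1.2 -0.4 -0.1] gap 1.0 gf 0.0
shift [ 11.3 -20.8   1.4] turn [ -0.17  -0.46 100.21]
```

I gave the turn the wrong sign. I'll correct it, and re-measure the placed cover and the pin in the same step.

```bash
python3 -m pendant '[[11.3,-20.8,0,0,-0.4,30,0],[11.3,-20.8,0,0,-0.4,60,0],[11.3,-20.8,0,0,-0.4,90,0],[11.3,-20.8,0,0,-0.4,100,0],[11.3,-20.8,0,0,-0.4,100,0],[11.3,-20.8,0,0,-0.4,100,0],[11.3,-20.8,0,0,-0.4,100,0],[11.3,-20.8,0,0,-0.4,100,0],[11.3,-20.8,0,0,-0.4,100,0],[11.3,-20.8,0,0,-0.4,100,0],[11.3,-20.8,0,0,-0.4,100,0]]' >/dev/null
python3 - <<'E'
from bench import bot
from h import *
I=[]
for n,px,b in(("top",(307,160),(255,130,345,230)),("scene",(299,247),(268,190,372,284))):
    c=bot.camera(n); d=dict(K=c["intrinsics"],T=c["cam_to_world"],im=c["image"]); np.savez(f"{n}2.npz",**d)
    print(n,"hole",dark(d,px,60).round(1),rect(d,n,"",60,b).round(1))
    x0,y0=(290,120) if n=="top" else (180,130); I.append(cv2.resize(c["image"][y0:y0+150,x0:x0+150,::-1],None,fx=2.6,fy=2.6,interpolation=2))
cv2.imwrite("pics/pin.png",np.hstack(I))
E
python3 st.py 518.5 -329 64 106.5
```

```text
top hole [622.6 -38.3] [619.1 -95.8   9.9   9.5  -4. ]
scene hole [620.5 -36.7] [497.9 -25.6 100.5  48.2 -60. ]
t 10.475 p [ 518.9 -327.2  171.9] yaw 106.46 q [-36.5  30.2  88.   -0.2  61.8 -52.9] F [-0.4 -0.8 -0.8] gap 0.998 gf 0.0
shift [ -1.4  -0.6 107.9] turn [-0.13  0.09 -0.04]
```

View pics/pin.png

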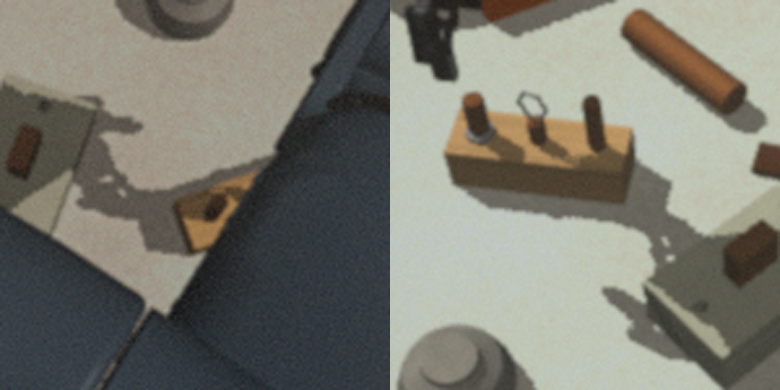

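The pin is upright in the rack (scene px about (214,180)), and the shaded cover hole measures about (621.5,-37.5), matching the base. Descend on the pin.

```bash
python3 - <<'E'
from h import *
d=np.load("scene2.npz");T=np.linalg.inv(d["T"]);p=T[:3,:3]@[518.9,-327.2,172]+T[:3,3];p=d["K"]@p;print(p[:2]/p[2])
E
python3 -m pendant '[[-1.4,-0.6,45,-0.1,0,0,0],[-1.4,-0.6,70,-0.1,0,0,0],[-1.4,-0.6,90,-0.1,0,0,0],[-1.4,-0.6,103,-0.1,0,0,0],[-1.4,-0.6,107,-0.1,0,0,0],[-1.4,-0.6,107,-0.1,0,0,0.4],[-1.4,-0.6,107,-0.1,0,0,0.7],[-1.4,-0.6,107,-0.1,0,0,1],[-1.4,-0.6,107,-0.1,0,0,1],[-1.4,-0.6,107,-0.1,0,0,1],[-1.4,-0.6,107,-0.1,0,0,1]]' 40 >/dev/null; python3 st.py
```

```text
[206.96680297 149.6343508 ]
t 11.85 p [ 519.  -329.3   66. ] yaw 106.37 q [-36.7  38.2  91.5  -0.1  50.2 -53. ] F [-0.8  1.2  6.4] gap 0.245 gf 39.01878118515015
```

Gripped (gap about 21 mm). Lift clear, then move above the hole.

```bash
python3 -m pendant '[[0,0,-15,0,0,0,1],[0,0,-45,0,0,0,1],[0,0,-95,0,0,0,1],[0,0,-140,0,0,0,1],[0,0,-145,0,0,0,1],[0,0,-145,0,0,0,1]]' >/dev/null; python3 st.py 621.2 -38 150 156.4
```

```text
t 12.6 p [ 518.5 -328.7  210.4] yaw 106.37 q [-36.7  27.9  86.   -0.1  66.1 -53. ] F [-0.  -0.7 -1. ] gap 0.248 gf 39.14867877960205
shift [250.  180.5  59.9] turn [ -0.06   0.1  -50.03]
```

```bash
python3 -m pendant '[[250,180.5,0,0,0,-50,1],[250,180.5,0,0,0,-50,1],[250,180.5,0,0,0,-50,1],[250,180.5,0,0,0,-50,1],[250,180.5,0,0,0,-50,1],[250,180.5,0,0,0,-50,1],[250,180.5,30,0,0,-50,1],[250,180.5,60,0,0,-50,1],[250,180.5,60,0,0,-50,1],[250,180.5,60,0,0,-50,1]]' >/dev/null
python3 - <<'E'
from bench import bot
import cv2,numpy as np
I=[]
for n,(x0,y0) in dict(top=(250,110),scene=(245,165)).items():
    c=bot.camera(n); np.savez(f"{n}3.npz",K=c["intrinsics"],T=c["cam_to_world"],im=c["image"])
    g=np.clip(c["image"][y0:y0+110,x0:x0+110,::-1]*1.5,0,255).astype(np.uint8)
    I.append(cv2.resize(g,None,fx=3.6 if n=="top" and 0 else 3.6,fy=3.6,interpolation=2))
cv2.imwrite("pics/over.png",np.hstack(I))
E
python3 st.py
```

```text
t 13.95 p [622.  -38.6 151.1] yaw 156.35 q [ -7.8  32.5  87.4  -0.1  59.9 -74.1] F [-1.2  1.  -0.2] gap 0.246 gf 39.243237376213074
```

View pics/over.png

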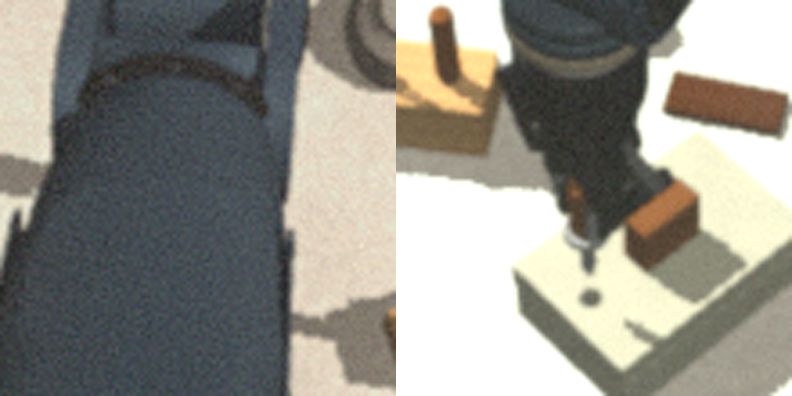

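The pin hangs upright just above the hole: tip at px (299,241), hole at (299,247.5). Working out the offset.

```bash
python3 - <<'E'
from h import *
d=np.load("scene3.npz"); P=lambda p:(np.array(p)+.5)/3.6-.5+[245,165]
print("tip",ray(d,P((193.5,275)),91),"collar",ray(d,P((184,238)),137+2),"hole",ray(d,P((195,297)),60),dark(d,(299,247),60))
E
python3 st.py 621.2 -38 112 156.4
```

```text
tip [[622.95595319 -37.21900804]] collar [[628.58762805 -39.66143621]] hole [[620.05670212 -38.39695788]] [620.66894641 -38.56661331]
t 13.95 p [622.  -38.6 151.1] yaw 156.35 q [ -7.8  32.5  87.4  -0.1  59.9 -74.1] F [-1.2  1.  -0.2] gap 0.246 gf 39.243237376213074
shift [ 1.   0.3 39.1] turn [-0.08  0.17 -0.05]
```

```bash
python3 -m pendant '[[1.2,-0.9,10,0,0.1,0,1],[1.2,-0.9,20,0,0.1,0,1],[1.2,-0.9,27,0,0.1,0,1],[1.2,-0.9,32,0,0.1,0,1],[1.2,-0.9,36,0,0.1,0,1],[1.2,-0.9,40,0,0.1,0,1],[1.2,-0.9,45,0,0.1,0,1],[1.2,-0.9,45,0,0.1,0,1]]' |grep force; python3 st.py 621.2 -38 75 156.4
```

```text
force: [0.0, -0.9, -0.0]
gripper_force: 39.2
t 14.95 p [619.8 -38.6 104.5] yaw 156.37 q [ -7.8  35.7  89.3  -0.1  55.  -74.1] F [ 0.  -0.9 -0. ] gap 0.245 gf 39.24353063106537
shift [-1.   1.2 29.5] turn [-0.11 -0.06 -0.03]
```

The tip is inside with no force. Continue down.

```bash
python3 -m pendant '[[0,0,4,0,0,0,1],[0,0,8,0,0,0,1],[0,0,13,0,0,0,1],[0,0,18,0,0,0,1],[0,0,23,0,0,0,1],[0,0,26,0,0,0,1],[0,0,28,0,0,0,1],[0,0,28,0,0,0,1]]' |grep force; python3 st.py
```

```text
force: [0.2, -0.2, 0.4]
gripper_force: 39.2
t 15.95 p [620.  -38.7  76.9] yaw 156.37 q [ -7.8  37.9  90.   -0.1  52.1 -74.1] F [ 0.2 -0.2  0.4] gap 0.247 gf 39.24338757991791
```

```bash
python3 -m pendant '[[0,0,1,0,0,0,1],[0,0,2,0,0,0,1],[0,0,3,0,0,0,1],[0,0,3.5,0,0,0,1],[0,0,3.5,0,0,0,1]]' |grep force; python3 st.py
```

```text
force: [-3.2, -0.6, 5.9]
gripper_force: 39.9
t 16.575 p [620.1 -38.7  74.1] yaw 156.37 q [ -7.8  38.2  90.1  -0.1  51.8 -74.1] F [-3.2 -0.6  5.9] gap 0.241 gf 39.94044005870819
```

The collar is seated at the predicted height with 6 N contact. Release and retreat.

```bash
python3 -m pendant '[[0,0,0,0,0,0,0.6],[0,0,0,0,0,0,0.2],[0,0,0,0,0,0,0],[0,0,0,0,0,0,0],[0,0,0,0,0,0,0],[0,0,-25,0,0,0,0],[0,0,-60,0,0,0,0],[0,0,-110,0,0,0,0],[0,0,-150,0,0,0,0],[0,0,-150,0,0,0,0],[0,0,-150,0,0,0,0]]' |grep -E "force|gap|posi"
python3 - <<'E'
from bench import bot
import cv2
c=bot.camera("scene"); cv2.imwrite("pics/end.png",cv2.resize(c["image"][120:320,180:380,::-1],None,fx=2.9,fy=2.9,interpolation=2))
E
```

```text
position: [619.8, -38.5, 222.6]
force: [-0.3, -0.3, -0.2]
finger_gap: 0.998
gripper_force: 0.0
```

View pics/end.png

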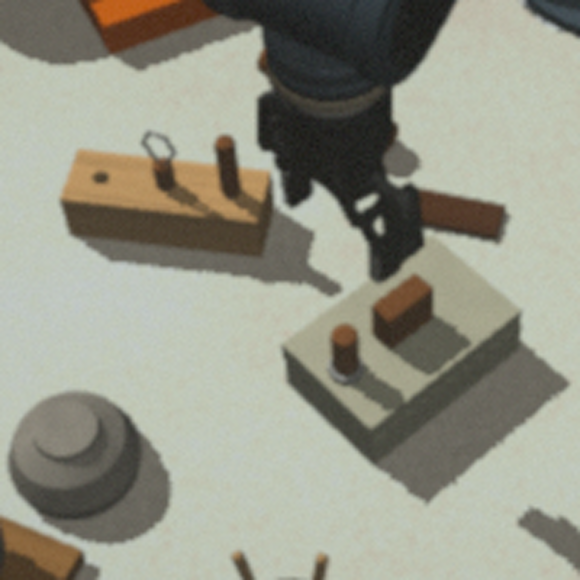

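The cover lies flush on the base, and the pin stands upright with its collar on the cover (crop px (345,350)). The other tools are where they were and the gripper is clear, so I'm handing in.

```bash
python3 -c "
from bench import bot
print(bot.close_job())"
```

```text
the job is handed in; nothing more can be done
None
```

The job is handed in: the cover lies flush on the lower half and the pin is home with its collar on the cover, both released, though the judge's verdict was not shown.

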